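# Check dispenser cartridges by feel and reject the jammed one

## Task

Check the three dispenser cartridges standing in the rack by slowly pressing each plunger down, never with more than 25 N. Two slide freely: press those fully home and leave them standing in their wells. One jams part of the way down: press until you feel its resistance climb, stop there without forcing it further, then take it by its barrel and put it into the red tray. Leave the other things on the bench undisturbed.

Things in the scene. Friction and masses are not known exactly. Their poses are not given: they have to be found in the camera images.
- rack: Fixed aluminium block rack, 56 (x) x 200 (y) x 36 mm high, on a thin dark base plate 74 mm deep in x; origin at the centre of its underside. Three round wells in a row along its y axis, 70 mm apart, each 28 mm in diameter and 28 mm deep, so each well floor is 8 mm above the bench.
- tray: Fixed shallow red reject tray, open on top, 160 x 160 x 26 mm high, walls 4 mm, floor 4 to 5 mm thick; origin at the centre of its underside.
- rack_hole0 (a point): Centre of the mouth of the first (rack +y end) rack well, 36 mm above the bench; cartridge a starts in this well.
- cart_a_centre (a point): Centre of the barrel of cartridge a, half-way up, on its axis; z axis along the barrel towards the plunger. White round syringe-like cartridge (loose, about 0.12 kg): plain barrel 26 mm in diameter and 72 mm long, with an 18 mm wide, 2 mm high black rubber ring on its top; the barrel foot is 36 mm below this point, its top 36 mm above. In the rack the barrel is bare from 36 to 80 mm above the bench.
- plunger_a_top (a point): Centre of the upper face of the blue thumb disc (24 mm in diameter, 4 mm thick, on a 9 mm rod) of cartridge a's plunger: 66 mm above the barrel centre at joint value 0, 42 mm above it when home.
- plunger_a (a joint): Travel of cartridge a's plunger: 0 = fully out, 0.024 m = home, disc on the black rubber ring, a firm stop (5 N per mm) that gives at most 2.5 mm. It stays where left. A free one slides with a steady 2 to 5 N (each differs) to the stop. In the jammed cartridge (any of the three) the force climbs from a little past mid-stroke by 3.5 N per mm; let go, it springs back a mm or two.
- rack_hole1 (a point): Centre of the mouth of the middle rack well, 36 mm above the bench; cartridge b starts in this well.
- cart_b_centre (a point): Centre of the barrel of cartridge b, half-way up, on its axis; z axis along the barrel towards the plunger. White round syringe-like cartridge (loose, about 0.12 kg): plain barrel 26 mm in diameter and 72 mm long, with an 18 mm wide, 2 mm high black rubber ring on its top; the barrel foot is 36 mm below this point, its top 36 mm above. In the rack the barrel is bare from 36 to 80 mm above the bench.
- plunger_b_top (a point): Centre of the upper face of the blue thumb disc (24 mm in diameter, 4 mm thick, on a 9 mm rod) of cartridge b's plunger: 66 mm above the barrel centre at joint value 0, 42 mm above it when home.
- plunger_b (a joint): Travel of cartridge b's plunger: 0 = fully out, 0.024 m = home, disc on the black rubber ring, a firm stop (5 N per mm) that gives at most 2.5 mm. It stays where left. A free one slides with a steady 2 to 5 N (each differs) to the stop. In the jammed cartridge (any of the three) the force climbs from a little past mid-stroke by 3.5 N per mm; let go, it springs back a mm or two.
- rack_hole2 (a point): Centre of the mouth of the last (rack -y end) rack well, 36 mm above the bench; cartridge c starts in this well.
- cart_c_centre (a point): Centre of the barrel of cartridge c, half-way up, on its axis; z axis along the barrel towards the plunger. White round syringe-like cartridge (loose, about 0.12 kg): plain barrel 26 mm in diameter and 72 mm long, with an 18 mm wide, 2 mm high black rubber ring on its top; the barrel foot is 36 mm below this point, its top 36 mm above. In the rack the barrel is bare from 36 to 80 mm above the bench.
- plunger_c_top (a point): Centre of the upper face of the blue thumb disc (24 mm in diameter, 4 mm thick, on a 9 mm rod) of cartridge c's plunger: 66 mm above the barrel centre at joint value 0, 42 mm above it when home.
- plunger_c (a joint): Travel of cartridge c's plunger: 0 = fully out, 0.024 m = home, disc on the black rubber ring, a firm stop (5 N per mm) that gives at most 2.5 mm. It stays where left. A free one slides with a steady 2 to 5 N (each differs) to the stop. In the jammed cartridge (any of the three) the force climbs from a little past mid-stroke by 3.5 N per mm; let go, it springs back a mm or two.
- dropper: Bystander: standing amber dropper bottle with black bulb, 33 mm wide, 102 mm high; origin at its underside. Loose.
- red_jar: Bystander: small jar with a red lid, 43 mm wide, 44 mm high; origin at its underside. Loose.
- blue_marker: Bystander: blue-capped white marker lying on the bench, 135 mm long, 12 mm thick; origin at the middle of its underside. Loose.
Mind the look-alikes: they are no part of the job. Leave any yellow look-alike of the part that bears cart_a_centre alone.

How it is judged:
By the outcome, as a careful person would: the job done as asked, in the order asked, and still so for the second after the job is handed in, with the robot touching nothing.
It also fails if it takes over 72 s, if anything falls off the work surface, if the arm or the gripper's body presses on something with over 40 N, if the wrist force passes 120 N, or if a joint passes its speed limit or range.

## Robot

A 6-joint arm with a two-finger parallel gripper is mounted at the origin on a cart in front of the work surface, level with it; the furniture and walls round the work are solid. World frame = base frame: x ahead of the robot, y to its left, z up, the work surface at z = 0. Lengths are in m, angles in degrees, forces in N, time in s.
With the tool pointing down it reaches from about 0.25 to 0.725 m from the base axis. Payload 9.7 kg.
Tool frame: the origin (TCP) lies on the centre line of the jaws, within the pads' length; the fingertips stand 14 mm ahead of it and the grasp point (between the pads) lies 5 mm behind it; z points along the fingers, y is the line along which they close (so a half turn about z gives the same grasp; the last joint's range is limited). The gripper opens to 85 mm and grips with 20 to 120 N. Pads are 22 mm wide; open, the fingers measure 114 mm over their backs; the gripper's body (76 mm by 85 mm) begins 54 mm behind the grasp point. The pads swing forward as they close: fully open they stand 13 mm farther back than shut.
Start: joints at [-74.886, 4.979, 10.078, 95.1, 0, 90], TCP at [0.143, -0.531, 0.245] pointing down, gripper open.
Joint ranges: [-179.16, 179.16], [-48.56, 103.87], [-65.8, 70.77], [-126.05, 130.52], [-82.76, 87.17], [-180, 180]. Speed limits (degrees/s): [127.2, 127.2, 147.25, 180, 180, 180].

## Interface

Orientations are given as [roll, pitch, yaw] about the fixed x, y, z axes, in that order (R = Rz(yaw) Ry(pitch) Rx(roll)).
In Python, from workcell import bot, camera, get_calibration, ticket gives the robot as it stands. The module is installed in compiled form; this text tells all that it offers.
- The arm moves only by the tool send_rows, never from a script. Its arguments are lists of equal length, an entry for each row: "linear": the shift along the tool's x, y, z in m, a list of three; "twist": the turn, a rotation vector about the tool's x, y, z in units of 10 degrees (1.0 is 10 degrees), a list of three; "gripper": the opening in per cent of the stroke, from 0 (shut) to 100 (fully open). In form: {"linear": [[x, y, z], ...], "twist": [[wx, wy, wz], ...], "gripper": [gripper, ...]}. A call has 1 to 8 rows; each row shifts and turns the commanded pose from where the row before left it, along the tool's axes as they then stand; what a row does not reach is not made up. A row lasts 1/8 s, in which the tool goes at most 62.5 mm and 10.7 degrees, less where a joint would pass 70% of its speed; a pose out of reach is approached as far as the arm can. A call with a gripper value outside its range is refused whole. The fingers move at their own pace and stop on an object; "grip_force" is the grip in N (left out, the last holds). Time passes only in rows, so rows that do not move let the fingers close. It gives the time, the measured TCP pose, the force, the opening and the grip force at its end, in the units of the state.
- bot.get_obs(): the state, without advancing time (a new reading comes with each control period).
- camera(name): name is "side" or "top"; returns the picture (480x640x3 uint8, red, green, blue); there is no depth.
- get_calibration(name): a dict with "fx", "fy", "cx", "cy" (pixels), "origin" and "orientation" of the camera in the world. Camera axes: x right, y down, z forward; pixel columns grow to the right and rows downward; lengths in m; the calibration is good to about 2 mm. A picture is of the moment at which its call begins. get_calibration takes no time and is no camera call.
- ticket.job_done(): hands the job in; it is judged then, once.
The state is a dict: "time": time; "q": joint angles; "qd": joint speeds; "joint_efforts": joint torques, N m; "ee_pos": TCP position; "tcp_rot": TCP orientation; "wrist_force": force on the tool from outside, world axes, zero at the start; "torque": the same for the moment, N m; "opening": finger opening in m; "grasp_force": force on a finger pad.
Only numpy, scipy, OpenCV 4.12 (cv2) and the standard library are available. Lean on these libraries where they do the work, as an engineer would, in place of code of your own. Each camera call takes 0.05 s, during which the arm holds its last target. There are 200 camera calls.

## Working session

There is one attempt and no reset: what is moved stays moved. The work goes in short steps, Python scripts to look and compute and a tool call to move; the robot and the scene stay as the last step left them, time stands still between calls to the robot, and variables do not carry over. Pictures are saved under pics/ and viewed, at most 10 in all, crops included, and the job is handed in when it is done.

Besides the shell and the picture viewer there is one more tool, called after "Call:" as name(argument=value, ...) on one line, values as JSON. send_rows: Moves the arm, as the interface text tells. Its arguments: {"type":"object","properties":{"linear":{"type":"array"},"twist":{"type":"array"},"gripper":{"type":"array"},"grip_force":{"type":"number"}},"required":["linear","twist","gripper"]}

```bash
mkdir -p pics; python3 - <<'E'
from workcell import bot,camera,get_calibration
import cv2
for n in("side","top"):
    cv2.imwrite(f"pics/{n}0.png",camera(n)[:,:,::-1]); print(n,get_calibration(n))
o=bot.get_obs(); print(o)
E
```

```text
side {'fx': 499.1525732608337, 'fy': 499.1525732608337, 'cx': 321.9948851740848, 'cy': 245.42543174995293, 'origin': array([0.27778617, 0.85741397, 0.87515948]), 'orientation': array([-129.98818626,    1.28476529, -167.95700265])}
top {'fx': 598.3824006920408, 'fy': 598.3824006920408, 'cx': 320.52869194030416, 'cy': 243.98126518706732, 'origin': array([ 0.41891191, -0.01926292,  1.43507405]), 'orientation': array([-176.87302497,    0.53636477,  -88.7630079 ])}
{'time': 0.1, 'q': array([-7.48858207e+01,  5.00843168e+00,  1.00372801e+01,  9.51009836e+01,
        2.30686833e-03,  8.99994847e+01]), 'qd': array([0.0095293 , 0.01386821, 0.12498172, 0.00235999, 0.03293675,
       0.03788023]), 'joint_efforts': array([ 9.94629918e-04, -5.21562445e+01,  4.65652728e+01,  1.59850088e-02,
        1.18945101e-05,  1.23980851e-05]), 'ee_pos': array([ 0.14336503, -0.53077025,  0.24463398]), 'tcp_rot': array([-1.79927865e+02, -2.30751527e-03,  1.51146917e+01]), 'wrist_force': array([ 0.03318502, -0.17560448, -0.71514806]), 'torque': array([ 0.01242185, -0.01492105,  0.0193019 ]), 'grasp_force': 0.0, 'opening': 0.08514058483720033}
```

View pics/side0.png

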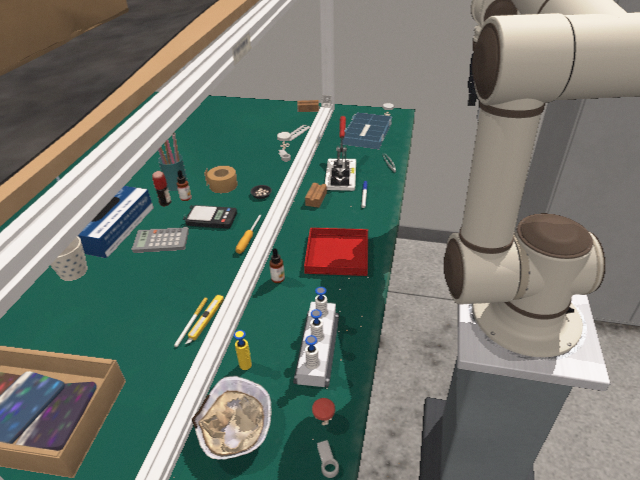

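View pics/top0.png

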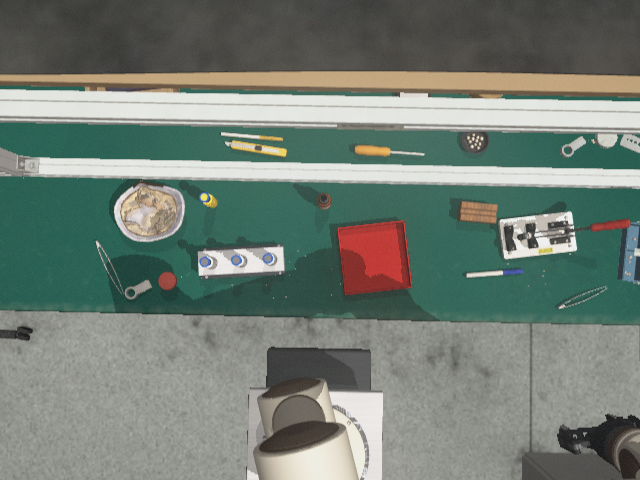

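The top view shows the rack with blue discs near (206,262), (238,261) and (270,259). The tray centre is near (375,257), and a white overhead rail runs along row 170. The side view shows the same discs at (321,295), (317,315) and (311,341). Next I'll triangulate these points and the rail.

```bash
cat > h.py <<'E'
import numpy as np,cv2
from scipy.spatial.transform import Rotation as R
from workcell import get_calibration
C={n:get_calibration(n) for n in("side","top")}
def ray(n,p):
    c=C[n]; d=np.array([(p[0]-c["cx"])/c["fx"],(p[1]-c["cy"])/c["fy"],1])
    return c["origin"],R.from_euler("xyz",c["orientation"],degrees=True).as_matrix()@d
def atz(n,p,z):
    o,d=ray(n,p); return o+d*(z-o[2])/d[2]
def tri(a,b):
    o,d=ray("side",a);q,e=ray("top",b)
    s=np.linalg.lstsq(np.c_[d,-e],q-o,rcond=None)[0]; u,v=o+s[0]*d,q+s[1]*e
    return (u+v)/2,np.linalg.norm(u-v)
def blobs(im,lo,hi,box,amin=20):
    m=cv2.inRange(cv2.cvtColor(im,cv2.COLOR_BGR2HSV),lo,hi); x0,y0,x1,y1=box
    k=np.zeros_like(m);k[y0:y1,x0:x1]=m[y0:y1,x0:x1]
    _,_,s,c=cv2.connectedComponentsWithStats(k)
    return [(c[i].round(1),s[i]) for i in range(1,len(s)) if s[i][4]>=amin]
E
python3 - <<'E'
from h import *
t=cv2.imread("pics/top0.png");s=cv2.imread("pics/side0.png")
bt=blobs(t,(100,90,60),(130,255,255),(190,235,290,285));bs=blobs(s,(100,90,60),(130,255,255),(295,280,335,360))
for c,st in bt: print("top",c,st,atz("top",c,.11).round(4))
for c,st in bs: print("side",c,st,atz("side",c,.108).round(4))
for p in [(198,248),(283,245),(285,274),(199,277)]: print("rack",atz("top",p,.036).round(3))
for p in [(338,226),(404,220),(411,289),(346,296)]: print("tray",atz("top",p,.026).round(3))
for p in [(206,199),(323,200),(167,281)]: print("obst",atz("top",p,.04).round(3))
def plane(n,a,b):
    o,d=ray(n,a);_,e=ray(n,b);N=np.cross(d,e);N/=np.linalg.norm(N);return N,N@o
for nm,A,B in [("near",((45,177),(640,188)),((160,470),(331,110))),("far-near",((0,122),(640,129)),((0,390),(290,5)))]:
    a,b=plane("top",*A),plane("side",*B)
    for y in(-.3,.2):
        print(nm,y,np.linalg.solve([a[0],b[0],[0,1,0]],[a[1],b[1],y]).round(3))
for n,im,b in(("t",t,(185,170,420,300)),("s",s,(230,220,380,400))):
    pass
a=cv2.resize(t[180:305,180:425],None,fx=3,fy=3);b=cv2.resize(s[220:400,225:380],None,fx=3,fy=3)
cv2.imwrite("pics/crop.png",cv2.resize(cv2.vconcat([a[:300],]),None,fx=1,fy=1)) 
E
```

```text
top [267.8 257.6] [263 253  10  10  40] [0.4583 0.1109 0.11  ]
top [235.8 259.6] [231 255  11  10  45] [0.4524 0.1818 0.11  ]
top [204.7 261.9] [200 257  10  10  42] [0.4458 0.2507 0.11  ]
side [320.5 292.2] [315 286  12  14  71] [0.456 0.12  0.108]
side [316.1 316.2] [311 309  11  15  68] [0.4503 0.1889 0.108 ]
side [311.  342.7] [305 335  12  16  77] [0.4452 0.2577 0.108 ]
rack [0.48  0.283 0.036]
rack [0.491 0.083 0.036]
rack [0.423 0.077 0.036]
rack [0.412 0.278 0.036]
tray [ 0.539 -0.045  0.026]
tray [ 0.556 -0.2    0.026]
tray [ 0.394 -0.219  0.026]
tray [ 0.375 -0.067  0.026]
obst [0.595 0.267 0.04 ]
obst [ 0.598 -0.008  0.04 ]
obst [0.401 0.352 0.04 ]
near -0.3 [ 0.639 -0.3    0.052]
near 0.2 [0.635 0.2   0.07 ]
far-near -0.3 [ 0.657 -0.3    0.513]
far-near 0.2 [0.661 0.2   0.478]
```

Call:
send_rows(linear=[[0.05, -0.005, 0], [0.05, -0.005, 0], [0.05, -0.005, 0], [0.05, -0.005, 0], [0.05, -0.005, 0], [0.05, -0.005, 0], [0.05, -0.005, 0], [0.05, -0.005, 0]], twist=[[0, 0, -0.55], [0, 0, -0.55], [0, 0, -0.55], [0, 0, -0.55], [0, 0, -0.55], [0, 0, -0.55], [0, 0, -0.55], [0, 0, -0.55]], gripper=[0, 0, 0, 0, 0, 0, 0, 0], grip_force=20)

```text
time: 1.1
ee_pos: [0.4445, -0.2769, 0.2448]
tcp_rot: [-180.0, -0.0, 59.3]
wrist_force: [0.8, 0.0, -0.0]
opening: 0.0003
grasp_force: 0.0
```

Call:
send_rows(linear=[[0.05, -0.005, 0], [0.05, -0.005, 0], [0.05, -0.005, 0], [0.05, -0.005, 0], [0.05, -0.005, 0], [0.05, -0.005, 0], [0.05, -0.005, 0], [0, 0, 0]], twist=[[0, 0, -0.55], [0, 0, -0.55], [0, 0, -0.55], [0, 0, -0.55], [0, 0, -0.55], [0, 0, -0.55], [0, 0, -0.3], [0, 0, 0]], gripper=[0, 0, 0, 0, 0, 0, 0, 0])

```text
time: 2.1
ee_pos: [0.4951, 0.0657, 0.245]
tcp_rot: [-180.0, -0.0, 95.4]
wrist_force: [0.1, -1.0, -0.3]
opening: 0.0004
grasp_force: 0.0
```

Call:
send_rows(linear=[[0.025, -0.016, 0.0], [0.024, -0.0165, 0.0], [0, 0, 0.035], [0, 0, 0.035], [0, 0, 0.02], [0, 0, 0]], twist=[[0, 0, 0], [0, 0, 0], [0, 0, 0], [0, 0, 0], [0, 0, 0], [0, 0, 0]], gripper=[0, 0, 0, 0, 0, 0])

```text
time: 2.85
ee_pos: [0.4582, 0.1081, 0.1538]
tcp_rot: [-179.8, 0.0, 95.1]
wrist_force: [0.0, 0.4, 1.0]
opening: -0.0001
grasp_force: 0.0
```

```bash
python3 - <<'E'
from workcell import bot,camera
import cv2
t=camera("top")[:,:,::-1];s=camera("side")[:,:,::-1]
cv2.imwrite("pics/s1.png",s);cv2.imwrite("pics/t1.png",t)
a=cv2.resize(t[210:310,180:300],(480,400));b=cv2.resize(s[230:390,250:370],(300,400))
cv2.imwrite("pics/c1.png",cv2.hconcat([a,b])); o=bot.get_obs();print(o["ee_pos"],o["q"].round(1),o["wrist_force"])
E
```

```text
[0.459231   0.10845528 0.15596945] [ 13.3  -6.6 -11.3  85.3  -0.   98.2] [ 0.69723616 -0.07077558 -0.20479533]
```

View pics/c1.png

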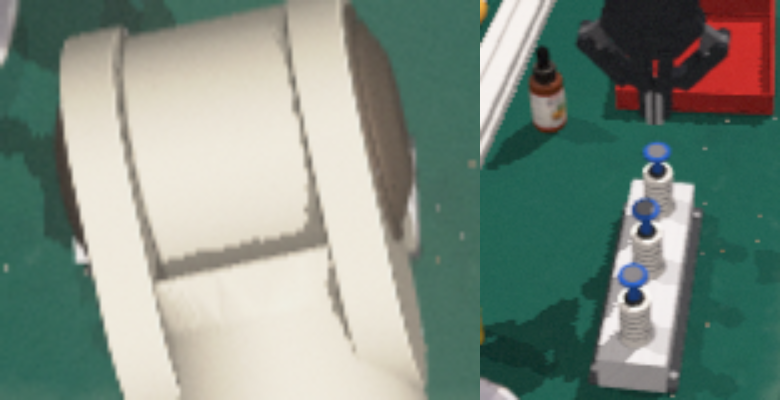

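The side crop shows the shut fingertips at about full-frame (319.6,278.8), just above disc c. The disc tops are at about (320.4,290.8), (316,314) and (310.8,340.4).

```bash
python3 - <<'E'
from h import *
for p in[(320.4,290.8),(316,314),(310.8,340.4)]: print(atz("side",p,.11).round(4))
print(atz("side",(319.6,278.8),.141).round(4))
for p,q in zip([(320.4,290.8),(316,314),(310.8,340.4)],[(268,257.8),(236.2,259.8),(205,262)]): print(tri(p,q))
E
```

```text
[0.4566 0.1179 0.11  ]
[0.4514 0.1849 0.11  ]
[0.4464 0.2538 0.11  ]
[0.4586 0.1132 0.141 ]
(array([0.45816778, 0.11116039, 0.10306223]), np.float64(0.00014499650073956062))
(array([0.45215053, 0.18150817, 0.10619939]), np.float64(0.00020540018727983046))
(array([0.44641107, 0.25093426, 0.10646313]), np.float64(0.0015127269765726101))
```

Call:
send_rows(linear=[[0.003, -0.001, 0.01], [0, 0, 0.01], [0, 0, 0.006], [0, 0, 0.002], [0, 0, 0.002], [0, 0, 0.001], [0, 0, 0.001], [0, 0, 0.001]], twist=[[0, 0, 0], [0, 0, 0], [0, 0, 0], [0, 0, 0], [0, 0, 0], [0, 0, 0], [0, 0, 0], [0, 0, 0]], gripper=[0, 0, 0, 0, 0, 0, 0, 0])

```text
time: 3.95
ee_pos: [0.4578, 0.1118, 0.1223]
tcp_rot: [180.0, 0.0, 95.1]
wrist_force: [0.4, 0.1, 0.5]
opening: -0.0
grasp_force: 0.0
```

Call:
send_rows(linear=[[0, 0, 0.001], [0, 0, 0.001], [0, 0, 0.001], [0, 0, 0.001]], twist=[[0, 0, 0], [0, 0, 0], [0, 0, 0], [0, 0, 0]], gripper=[0, 0, 0, 0])

```text
time: 4.45
ee_pos: [0.4579, 0.1118, 0.1187]
tcp_rot: [180.0, -0.0, 95.1]
wrist_force: [0.3, 0.3, 4.3]
opening: -0.0003
grasp_force: 1.9
```

Call:
send_rows(linear=[[0, 0, 0.001], [0, 0, 0.001], [0, 0, 0.001], [0, 0, 0.001]], twist=[[0, 0, 0], [0, 0, 0], [0, 0, 0], [0, 0, 0]], gripper=[0, 0, 0, 0])

```text
time: 4.95
ee_pos: [0.4578, 0.1118, 0.1143]
tcp_rot: [180.0, -0.0, 95.1]
wrist_force: [0.0, -0.3, 4.9]
opening: 0.0003
grasp_force: 1.9
```

Call:
send_rows(linear=[[0, 0, 0.001], [0, 0, 0.001], [0, 0, 0.001], [0, 0, 0.001]], twist=[[0, 0, 0], [0, 0, 0], [0, 0, 0], [0, 0, 0]], gripper=[0, 0, 0, 0])

```text
time: 5.45
ee_pos: [0.4577, 0.1118, 0.1102]
tcp_rot: [180.0, -0.0, 95.1]
wrist_force: [0.4, -0.4, 3.8]
opening: 0.0003
grasp_force: 1.9
```

Call:
send_rows(linear=[[0, 0, 0.001], [0, 0, 0.001]], twist=[[0, 0, 0], [0, 0, 0]], gripper=[0, 0])

```text
time: 5.7
ee_pos: [0.4577, 0.1118, 0.1082]
tcp_rot: [180.0, -0.0, 95.1]
wrist_force: [0.5, 0.1, 3.8]
opening: 0.0002
grasp_force: 1.9
```

Call:
send_rows(linear=[[0, 0, 0.001], [0, 0, 0.001], [0, 0, 0]], twist=[[0, 0, 0], [0, 0, 0], [0, 0, 0]], gripper=[0, 0, 0])

```text
time: 6.08
ee_pos: [0.4576, 0.1117, 0.1061]
tcp_rot: [-180.0, 0.0, 95.1]
wrist_force: [0.1, 0.8, 2.4]
opening: -0.0002
grasp_force: 1.1
```

Call:
send_rows(linear=[[0, 0, 0.001], [0, 0, 0.001], [0, 0, 0.001]], twist=[[0, 0, 0], [0, 0, 0], [0, 0, 0]], gripper=[0, 0, 0])

```text
time: 6.45
ee_pos: [0.4578, 0.1118, 0.1033]
tcp_rot: [180.0, -0.0, 95.1]
wrist_force: [-0.3, 0.6, 3.2]
opening: 0.0
grasp_force: 1.9
```

Call:
send_rows(linear=[[0, 0, 0.001], [0, 0, 0.001], [0, 0, 0.001]], twist=[[0, 0, 0], [0, 0, 0], [0, 0, 0]], gripper=[0, 0, 0])

```text
time: 6.82
ee_pos: [0.4577, 0.1118, 0.1002]
tcp_rot: [-180.0, -0.0, 95.1]
wrist_force: [0.1, -1.0, 5.3]
opening: -0.0002
grasp_force: 2.6
```

Force has started to rise near the home height, so I'll go on in 1 mm steps.

Call:
send_rows(linear=[[0, 0, 0.001], [0, 0, 0]], twist=[[0, 0, 0], [0, 0, 0]], gripper=[0, 0])

```text
time: 7.08
ee_pos: [0.4578, 0.1118, 0.0995]
tcp_rot: [180.0, -0.0, 95.1]
wrist_force: [-1.2, 0.1, 5.4]
opening: 0.0003
grasp_force: 2.9
```

Call:
send_rows(linear=[[0, 0, 0.001], [0, 0, 0]], twist=[[0, 0, 0], [0, 0, 0]], gripper=[0, 0])

```text
time: 7.32
ee_pos: [0.458, 0.1118, 0.099]
tcp_rot: [179.9, -0.0, 95.1]
wrist_force: [-1.4, 0.4, 9.8]
opening: 0.0003
grasp_force: 4.3
```

Call:
send_rows(linear=[[0, 0, -0.01], [0, 0, -0.02], [0, 0, -0.02], [0.02, 0, 0], [0.03, 0, 0], [0.02, 0, 0.01], [0, 0, 0.01], [0, 0, 0.004]], twist=[[0, 0, 0], [0, 0, 0], [0, 0, 0], [0, 0, 0], [0, 0, 0], [0, 0, 0], [0, 0, 0], [0, 0, 0]], gripper=[0, 0, 0, 0, 0, 0, 0, 0])

```text
time: 8.32
ee_pos: [0.4511, 0.181, 0.1234]
tcp_rot: [-179.9, 0.0, 95.1]
wrist_force: [0.2, -0.5, 0.6]
opening: -0.0001
grasp_force: 0.0
```

Call:
send_rows(linear=[[0, 0, 0.001], [0, 0, 0.001], [0, 0, 0.001], [0, 0, 0.001]], twist=[[0, 0, 0], [0, 0, 0], [0, 0, 0], [0, 0, 0]], gripper=[0, 0, 0, 0])

```text
time: 8.82
ee_pos: [0.4517, 0.1814, 0.1206]
tcp_rot: [180.0, -0.0, 95.1]
wrist_force: [-0.2, -1.4, 3.4]
opening: 0.0
grasp_force: 1.5
```

Call:
send_rows(linear=[[0, 0, 0.001], [0, 0, 0.001], [0, 0, 0.001], [0, 0, 0.001], [0, 0, 0.001], [0, 0, 0.001], [0, 0, 0.001], [0, 0, 0.001]], twist=[[0, 0, 0], [0, 0, 0], [0, 0, 0], [0, 0, 0], [0, 0, 0], [0, 0, 0], [0, 0, 0], [0, 0, 0]], gripper=[0, 0, 0, 0, 0, 0, 0, 0])

```text
time: 9.82
ee_pos: [0.4515, 0.1815, 0.1122]
tcp_rot: [180.0, 0.0, 95.1]
wrist_force: [-0.3, -0.6, 2.7]
opening: 0.0001
grasp_force: 1.5
```

Call:
send_rows(linear=[[0, 0, 0.001], [0, 0, 0.001]], twist=[[0, 0, 0], [0, 0, 0]], gripper=[0, 0])

```text
time: 10.07
ee_pos: [0.4515, 0.1815, 0.1102]
tcp_rot: [-180.0, -0.0, 95.1]
wrist_force: [-0.1, -1.7, 3.9]
opening: 0.0002
grasp_force: 1.5
```

Call:
send_rows(linear=[[0, 0, 0.001], [0, 0, 0.001]], twist=[[0, 0, 0], [0, 0, 0]], gripper=[0, 0])

```text
time: 10.32
ee_pos: [0.4515, 0.1815, 0.1082]
tcp_rot: [180.0, 0.0, 95.1]
wrist_force: [0.3, -1.6, 3.0]
opening: -0.0001
grasp_force: 1.5
```

Call:
send_rows(linear=[[0, 0, 0.001], [0, 0, 0.001]], twist=[[0, 0, 0], [0, 0, 0]], gripper=[0, 0])

```text
time: 10.58
ee_pos: [0.4515, 0.1815, 0.1062]
tcp_rot: [-180.0, 0.0, 95.1]
wrist_force: [0.4, -0.8, 2.5]
opening: -0.0001
grasp_force: 1.5
```

Call:
send_rows(linear=[[0, 0, 0.001], [0, 0, 0.001], [0, 0, 0.001]], twist=[[0, 0, 0], [0, 0, 0], [0, 0, 0]], gripper=[0, 0, 0])

```text
time: 10.95
ee_pos: [0.4515, 0.1815, 0.1032]
tcp_rot: [-180.0, 0.0, 95.1]
wrist_force: [-0.2, -0.7, 3.9]
opening: -0.0
grasp_force: 1.5
```

Call:
send_rows(linear=[[0, 0, 0.001], [0, 0, 0.001], [0, 0, 0.001]], twist=[[0, 0, 0], [0, 0, 0], [0, 0, 0]], gripper=[0, 0, 0])

```text
time: 11.32
ee_pos: [0.4515, 0.1815, 0.1002]
tcp_rot: [180.0, -0.0, 95.1]
wrist_force: [-0.1, -1.5, 5.1]
opening: 0.0001
grasp_force: 2.3
```

Call:
send_rows(linear=[[0, 0, 0.001], [0, 0, 0]], twist=[[0, 0, 0], [0, 0, 0]], gripper=[0, 0])

```text
time: 11.58
ee_pos: [0.4516, 0.1815, 0.0996]
tcp_rot: [180.0, -0.0, 95.1]
wrist_force: [-0.1, -1.3, 5.5]
opening: -0.0001
grasp_force: 2.7
```

Call:
send_rows(linear=[[0, 0, 0.001], [0, 0, 0]], twist=[[0, 0, 0], [0, 0, 0]], gripper=[0, 0])

```text
time: 11.82
ee_pos: [0.4518, 0.1815, 0.099]
tcp_rot: [179.9, -0.0, 95.1]
wrist_force: [-0.7, -1.2, 8.2]
opening: 0.0001
grasp_force: 4.0
```

Call:
send_rows(linear=[[0, 0, -0.01], [0, 0, -0.02], [0, 0, -0.02], [0.02, 0.001, 0], [0.03, 0, 0], [0.02, 0, 0.01], [0, 0, 0.01], [0, 0, 0.003]], twist=[[0, 0, 0], [0, 0, 0], [0, 0, 0], [0, 0, 0], [0, 0, 0], [0, 0, 0], [0, 0, 0], [0, 0, 0]], gripper=[0, 0, 0, 0, 0, 0, 0, 0])

```text
time: 12.82
ee_pos: [0.4456, 0.2507, 0.1239]
tcp_rot: [-179.9, 0.1, 95.1]
wrist_force: [0.1, 0.9, 0.0]
opening: -0.0002
grasp_force: 0.0
```

Call:
send_rows(linear=[[0, 0, 0.001], [0, 0, 0.001], [0, 0, 0.001], [0, 0, 0.001], [0, 0, 0.001], [0, 0, 0.001], [0, 0, 0.001], [0, 0, 0.001]], twist=[[0, 0, 0], [0, 0, 0], [0, 0, 0], [0, 0, 0], [0, 0, 0], [0, 0, 0], [0, 0, 0], [0, 0, 0]], gripper=[0, 0, 0, 0, 0, 0, 0, 0])

```text
time: 13.82
ee_pos: [0.4462, 0.2513, 0.1172]
tcp_rot: [-180.0, 0.0, 95.1]
wrist_force: [0.1, -0.3, 2.1]
opening: -0.0001
grasp_force: 1.1
```

Call:
send_rows(linear=[[0, 0, 0.001], [0, 0, 0.001], [0, 0, 0.001]], twist=[[0, 0, 0], [0, 0, 0], [0, 0, 0]], gripper=[0, 0, 0])

```text
time: 14.2
ee_pos: [0.4462, 0.2513, 0.1142]
tcp_rot: [180.0, -0.0, 95.1]
wrist_force: [-0.5, -0.7, 1.1]
opening: -0.0002
grasp_force: 1.1
```

Call:
send_rows(linear=[[0, 0, 0.001], [0, 0, 0.001]], twist=[[0, 0, 0], [0, 0, 0]], gripper=[0, 0])

```text
time: 14.45
ee_pos: [0.4462, 0.2513, 0.1122]
tcp_rot: [-180.0, 0.0, 95.1]
wrist_force: [-0.1, -0.6, 2.0]
opening: -0.0001
grasp_force: 1.1
```

Call:
send_rows(linear=[[0, 0, 0.001], [0, 0, 0.001]], twist=[[0, 0, 0], [0, 0, 0]], gripper=[0, 0])

```text
time: 14.7
ee_pos: [0.4462, 0.2513, 0.1102]
tcp_rot: [180.0, -0.0, 95.1]
wrist_force: [-0.0, 0.0, 2.8]
opening: -0.0
grasp_force: 1.1
```

Call:
send_rows(linear=[[0, 0, 0.001]], twist=[[0, 0, 0]], gripper=[0])

```text
time: 14.82
ee_pos: [0.4463, 0.2513, 0.1094]
tcp_rot: [180.0, -0.0, 95.1]
wrist_force: [0.6, -0.5, 3.9]
opening: -0.0001
grasp_force: 2.3
```

Call:
send_rows(linear=[[0, 0, 0.001]], twist=[[0, 0, 0]], gripper=[0])

```text
time: 14.95
ee_pos: [0.4464, 0.2514, 0.1087]
tcp_rot: [180.0, -0.0, 95.1]
wrist_force: [0.0, -1.5, 6.3]
opening: 0.0001
grasp_force: 3.5
```

Call:
send_rows(linear=[[0, 0, 0.001]], twist=[[0, 0, 0]], gripper=[0])

```text
time: 15.08
ee_pos: [0.4466, 0.2514, 0.108]
tcp_rot: [179.9, -0.0, 95.1]
wrist_force: [-1.2, -1.7, 8.9]
opening: -0.0004
grasp_force: 4.6
```

The resistance on cartridge a climbs from 2 to 9 N in about 2 mm, so a is the jammed one. I'll retract, open and grasp it.

Call:
send_rows(linear=[[0, 0, -0.01], [0, 0, -0.02], [0, 0, -0.02], [0, 0, 0], [0, 0, 0], [0, 0, 0], [0, 0, 0]], twist=[[0, 0, 0], [0, 0, 0], [0, 0, 0], [0, 0, 0], [0, 0, 0], [0, 0, 0], [0, 0, 0]], gripper=[0, 0, 0, 70, 70, 70, 70])

```text
time: 15.95
ee_pos: [0.446, 0.2512, 0.1567]
tcp_rot: [-179.9, 0.0, 95.1]
wrist_force: [0.4, -0.6, 0.5]
opening: 0.0598
grasp_force: 0.0
```

```bash
python3 - <<'E'
from workcell import bot,camera
import cv2
s=camera("side")[:,:,::-1]
cv2.imwrite("pics/c2.png",cv2.resize(s[220:400,240:380],None,fx=3.3,fy=3.3)); o=bot.get_obs();print(o["ee_pos"],o["opening"],o["wrist_force"])
E
```

```text
[0.44604901 0.25118911 0.15680522] 0.06013740782106307 [-0.14285487 -0.32199738  0.28941336]
```

View pics/c2.png

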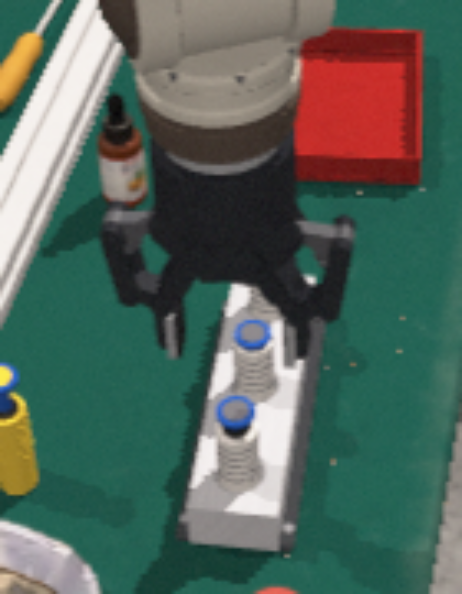

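Plunger b sits home and a stands partly down at crop (236,412). The open fingers, centred on column 232, straddle it. Next is the descent and grasp.

Call:
send_rows(linear=[[0, 0, 0.03], [0, 0, 0.03], [0, 0, 0.025], [0, 0, 0.013], [0, 0, 0], [0, 0, 0]], twist=[[0, 0, 0], [0, 0, 0], [0, 0, 0], [0, 0, 0], [0, 0, 0], [0, 0, 0]], gripper=[70, 70, 70, 70, 70, 70])

```text
time: 16.75
ee_pos: [0.4467, 0.2516, 0.0604]
tcp_rot: [179.9, -0.0, 95.1]
wrist_force: [1.3, 0.2, -0.4]
opening: 0.0595
grasp_force: 0.0
```

Call:
send_rows(linear=[[0, 0, 0], [0, 0, 0], [0, 0, 0], [0, 0, 0], [0, 0, 0], [0, 0, 0]], twist=[[0, 0, 0], [0, 0, 0], [0, 0, 0], [0, 0, 0], [0, 0, 0], [0, 0, 0]], gripper=[40, 20, 15, 15, 15, 15], grip_force=30)

```text
time: 17.5
ee_pos: [0.4466, 0.2515, 0.06]
tcp_rot: [179.9, -0.0, 95.1]
wrist_force: [0.0, 0.2, 5.2]
opening: 0.0251
grasp_force: 29.5
```

Call:
send_rows(linear=[[0, 0, -0.005], [0, 0, -0.01], [0, 0, -0.015], [0, 0, -0.02], [0, 0, -0.025], [0, 0, -0.025], [0, 0, -0.02], [0, 0, 0]], twist=[[0, 0, 0], [0, 0, 0], [0, 0, 0], [0, 0, 0], [0, 0, 0], [0, 0, 0], [0, 0, 0], [0, 0, 0]], gripper=[15, 15, 15, 15, 15, 15, 15, 15])

```text
time: 18.5
ee_pos: [0.4468, 0.2517, 0.1815]
tcp_rot: [179.8, -0.1, 95.1]
wrist_force: [0.1, 0.1, -1.7]
opening: 0.025
grasp_force: 29.8
```

Call:
send_rows(linear=[[-0.02, -0.002, 0], [-0.035, -0.002, 0], [-0.035, -0.002, 0], [-0.035, -0.002, 0], [-0.035, -0.002, 0], [-0.035, -0.002, 0], [-0.035, -0.002, 0], [-0.035, -0.001, 0]], twist=[[0, 0, 0], [0, 0, 0], [0, 0, 0], [0, 0, 0], [0, 0, 0], [0, 0, 0], [0, 0, 0], [0, 0, 0]], gripper=[15, 15, 15, 15, 15, 15, 15, 15])

```text
time: 19.5
ee_pos: [0.4538, -0.0159, 0.1784]
tcp_rot: [-179.9, -0.0, 95.1]
wrist_force: [1.0, 0.7, -0.7]
opening: 0.0249
grasp_force: 29.7
```

Call:
send_rows(linear=[[-0.035, 0, 0], [-0.035, 0, 0], [-0.03, 0, 0], [-0.02, 0, 0], [0, 0, 0], [0, 0, 0]], twist=[[0, 0, 0], [0, 0, 0], [0, 0, 0], [0, 0, 0], [0, 0, 0], [0, 0, 0]], gripper=[15, 15, 15, 15, 15, 15])

```text
time: 20.25
ee_pos: [0.4649, -0.1334, 0.1788]
tcp_rot: [-179.9, -0.0, 95.1]
wrist_force: [-0.3, -0.1, -1.6]
opening: 0.0248
grasp_force: 29.7
```

```bash
python3 - <<'E'
from workcell import bot,camera
import cv2
s=camera("side")[:,:,::-1]
cv2.imwrite("pics/c3.png",cv2.resize(s[160:400,240:400],None,fx=2.5,fy=2.5)); o=bot.get_obs();print(o["ee_pos"],o["opening"],o["wrist_force"])
E
```

```text
[ 0.46509998 -0.13311868  0.17895653] 0.025189986273629637 [-0.54523337 -0.89724661 -0.87172442]
```

View pics/c3.png

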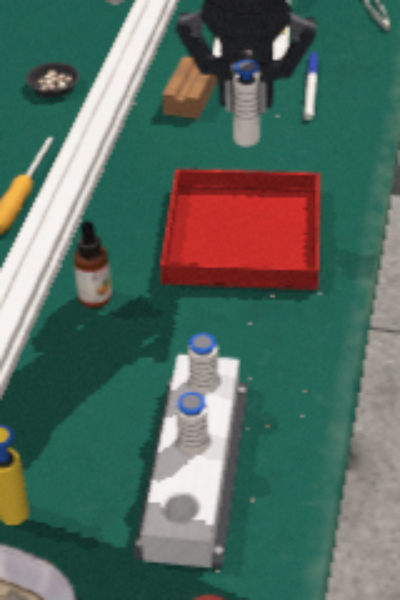

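Cartridge a hangs upright above the tray, b and c stand home in the rack, and well a is empty. I'll lower it now.

Call:
send_rows(linear=[[0, 0, 0.02], [0, 0, 0.03], [0, 0, 0.03], [0, 0, 0.02], [0, 0, 0.012], [0, 0, 0.004], [0, 0, 0.002], [0, 0, 0]], twist=[[0, 0, 0], [0, 0, 0], [0, 0, 0], [0, 0, 0], [0, 0, 0], [0, 0, 0], [0, 0, 0], [0, 0, 0]], gripper=[15, 15, 15, 15, 15, 15, 15, 15])

```text
time: 21.3
ee_pos: [0.4659, -0.1336, 0.0618]
tcp_rot: [180.0, 0.0, 95.1]
wrist_force: [-0.7, -0.3, -1.1]
opening: 0.0252
grasp_force: 29.7
```

Call:
send_rows(linear=[[0, 0, 0.001], [0, 0, 0.001], [0, 0, 0.001], [0, 0, 0]], twist=[[0, 0, 0], [0, 0, 0], [0, 0, 0], [0, 0, 0]], gripper=[15, 15, 15, 15])

```text
time: 21.8
ee_pos: [0.4655, -0.1335, 0.0582]
tcp_rot: [-180.0, -0.0, 95.1]
wrist_force: [-1.0, -0.3, -1.0]
opening: 0.0252
grasp_force: 29.7
```

Foot height should now be near 0.006, so I'll go down until it touches.

Call:
send_rows(linear=[[0, 0, 0.001], [0, 0, 0]], twist=[[0, 0, 0], [0, 0, 0]], gripper=[15, 15])

```text
time: 22.05
ee_pos: [0.4656, -0.1335, 0.0572]
tcp_rot: [-180.0, -0.0, 95.1]
wrist_force: [-1.2, -0.1, -0.9]
opening: 0.0252
grasp_force: 29.7
```

Call:
send_rows(linear=[[0, 0, 0.001], [0, 0, 0]], twist=[[0, 0, 0], [0, 0, 0]], gripper=[15, 15])

```text
time: 22.3
ee_pos: [0.4656, -0.1335, 0.0562]
tcp_rot: [-180.0, -0.0, 95.1]
wrist_force: [0.1, 0.5, -1.6]
opening: 0.0253
grasp_force: 29.7
```

Call:
send_rows(linear=[[0, 0, 0.001], [0, 0, 0]], twist=[[0, 0, 0], [0, 0, 0]], gripper=[15, 15])

```text
time: 22.55
ee_pos: [0.4657, -0.1336, 0.056]
tcp_rot: [180.0, 0.0, 95.1]
wrist_force: [-1.7, 0.4, 5.1]
opening: 0.0249
grasp_force: 30.1
```

Call:
send_rows(linear=[[0, 0, 0.0005], [0, 0, 0]], twist=[[0, 0, 0], [0, 0, 0]], gripper=[15, 15])

```text
time: 22.8
ee_pos: [0.4658, -0.1336, 0.056]
tcp_rot: [179.9, 0.0, 95.1]
wrist_force: [-3.5, 1.0, 9.4]
opening: 0.0248
grasp_force: 30.5
```

Call:
send_rows(linear=[[0, 0, -0.001], [0, 0, 0], [0, 0, 0], [0, 0, 0], [0, 0, 0], [0, 0, 0], [0, 0, 0], [0, 0, 0]], twist=[[0, 0, 0], [0, 0, 0], [0, 0, 0], [0, 0, 0], [0, 0, 0], [0, 0, 0], [0, 0, 0], [0, 0, 0]], gripper=[15, 34, 40, 50, 60, 70, 70, 70])

```text
time: 23.8
ee_pos: [0.4656, -0.1335, 0.0558]
tcp_rot: [180.0, -0.0, 95.1]
wrist_force: [-0.2, 0.3, 0.1]
opening: 0.06
grasp_force: 0.0
```

Call:
send_rows(linear=[[0, 0, -0.01], [0, 0, -0.02], [0, 0, -0.03], [0, 0, -0.04], [0, 0, -0.04], [0, 0, -0.02], [0, 0, 0]], twist=[[0, 0, 0], [0, 0, 0], [0, 0, 0], [0, 0, 0], [0, 0, 0], [0, 0, 0], [0, 0, 0]], gripper=[70, 70, 70, 70, 70, 70, 70])

```text
time: 24.68
ee_pos: [0.4663, -0.1337, 0.2178]
tcp_rot: [179.8, 0.1, 95.1]
wrist_force: [0.5, -0.2, 0.3]
opening: 0.0594
grasp_force: 0.0
```

```bash
python3 - <<'E'
from workcell import bot,camera
import cv2
s=camera("side")[:,:,::-1]
cv2.imwrite("pics/c4.png",cv2.resize(s[140:440,210:400],None,fx=2,fy=2)); o=bot.get_obs();print(o["ee_pos"],o["opening"],o["wrist_force"])
E
```

```text
[ 0.46584469 -0.13354992  0.21621855] 0.05970135259494703 [ 4.88463545e-04 -5.10559130e-01 -2.11172378e-01]
```

View pics/c4.png

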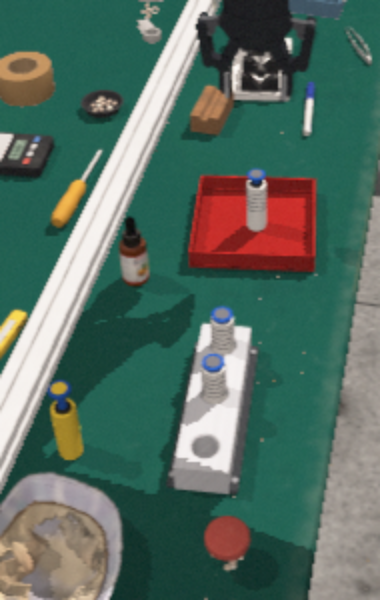

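Cartridge a stands in the red tray at about crop (257,200). b and c are home in the rack at crop (213,362) and (222,315), and the bystanders look undisturbed. I'll hand it in.

```bash
python3 -c "
from workcell import ticket
print(ticket.job_done())"
```

```text
the job is handed in; nothing more can be done
None
```

I pressed cartridges b and c fully home and left them in their wells; a jammed, so I stopped at about 9 N and stood it in the red tray, and the job is handed in at about 25 s (no verdict came back).

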